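Load a battery module past the sprung dust flap of a charging bay

ROBOT

A 6-joint arm with a two-finger parallel gripper is mounted at the origin on the work surface. World frame = base frame: x ahead of the robot, y to its left, z up, the work surface at z = 0. Lengths are in m, angles in rad, forces in N, time in s.
With the tool pointing down it reaches from about 0.35 to 0.975 m from the base axis. Payload 17.4 kg.
Tool frame: the origin (TCP) lies midway between the tips of the shut fingers; the grasp point (between the pads) lies r.grasp_offset behind it (r.grasp_offset is the distance from the TCP to the grasp point, in m); z points along the fingers, y is the line along which they close (so a half turn about z gives the same grasp; the last joint's range is limited). The gripper opens to 85 mm and grips with 20 to 120 N. Pads are 22 mm wide; open, the fingers measure 114 mm over their backs; the gripper's body (76 mm by 85 mm) begins 54 mm behind the grasp point. The pads swing forward as they close: fully open they stand 13 mm farther back than shut.
Start: joints at [-1.265, 0.116, 1.442, -0, 1.584, -0.038], TCP at [0.228, -0.636, 0.231] pointing down, gripper open.
Joint ranges: [-2.83, 2.83], [-0.83, 2.19], [0.07, 2.5], [-1.14, 4.28], [0.01, 3], [-2.97, 2.97]. Speed limits (rad/s): [1.89, 1.89, 2.22, 3.14, 3.14, 3.14].

INTERFACE

Orientations are given as a unit quaternion [x, y, z, w].
In Python, from bench import r gives the robot as it stands.
- The arm moves only by the tool apply_moves, never from a script. Its argument "steps" is a list of rows, each a list of 7 numbers: the shift along the world's x, y, z in m, then the turn, a rotation vector about the world's x, y, z in degrees, then the finger opening in m, from 0 to 0.0854. A call has 1 to 10 rows; each row shifts and turns the commanded pose from where the row before left it; what a row does not reach is not made up. A row lasts 1/10 s, in which the tool goes at most 50 mm and 8.59 degrees, less where a joint would pass 70% of its speed; a pose out of reach is approached as far as the arm can. A call is refused whole if a number of a shift passes 0.05 or a number of a turn 8.59, either way. A call with a gripper value outside its range is refused whole. The fingers move at their own pace and stop on an object; "force" is the grip in N (left out, the last holds). Time passes only in rows, so rows that do not move let the fingers close. It gives the time, the measured TCP pose, the force, the opening and the grip force at its end, in the units of the state.
- r.get_obs(): the state, without advancing time (a new reading comes with each control period).
- r.read_camera(name): name is "side" or "top"; returns a dict with "color" (400x640x3 uint8, red, green, blue), "camera_matrix" (3x3 intrinsics, pixels), "cam_to_world" (4x4, takes a point from camera to world coordinates). Camera axes: x right, y down, z forward; pixel columns grow to the right and rows downward; lengths in m; the calibration is good to about 2 mm. A picture is of the moment at which its call begins. There is no depth.
- r.job_done(): hands the job in; it is judged then, once.
The state is a dict: "clock": time; "qpos": joint angles; "dq": joint speeds; "tau": joint torques, N m; "position": TCP position; "eef_rot": TCP orientation; "force": force on the tool from outside, world axes, zero at the start; "ft_torque": the same for the moment, N m; "gripper_width": finger opening in m; "grip_force": force on a finger pad.
Only numpy, scipy, OpenCV 4.12 (cv2) and the standard library are available. Lean on these libraries where they do the work, as an engineer would, in place of code of your own. Each camera call takes 0.05 s, during which the arm holds its last target. There are 200 camera calls.

TASK

Load the black-and-red battery module into the charging bay: set it on the bay's tray between the rails with its contacts towards the bay, then push it by its red handle through the yellow spring flap, gently and without ramming it, until it is fully home, having pressed the stiff contact block hidden inside all the way back. The flap must have sprung shut behind the module and above its handle; leave the other things on the bench alone.

Things in the scene. Friction and masses are not known exactly. Their poses are not given: they have to be found in the camera images.
- module: Loose battery module, 0.25 to 0.55 kg, upright on the bench. Black body with a red band: 60 mm long (x -30 to +30), 44 wide (y), 50 high, front top edge rounded (10 mm radius), brass contact strips on the front (+x) face; red handle behind. Origin: centre of the body's underside, x to the front, z up. To carry it, grip the body across its width.
- module_nose (a point): Bottom middle of the module's front face, 30 mm ahead of the module's origin along its x.
- module_tail (a point): Where to push: centre of the end face of the red handle, 130 mm behind the module's origin, 10 mm above its underside. The handle is a low bar 18 mm wide and 14 high from module x -30 to -116, ending in a grip block 30 wide (y), 20 high, 14 long (x -116 to -130).
- dock: Charging bay fixed to the bench. Origin: on the bench under the flap, mid-width; x points into the bay (the way in), z up. Tray 10 mm thick, 84 wide, from x -185 to +167. Bay walls from x 0 to 167, 50 mm apart inside, 82 mm outside over blue cheeks, 70 high over the bench; roof (front half clear, rear half blue) with its underside at z 70 and its highest point at z 80 mm.
- mouth (a point): Point on the tray's top, 10 mm over the bench, in the plane of the shut flap, mid-width of the mouth. In front of it (x -178 to 0) two black rails, tops 18 mm over the bench, stand 50 mm apart on the open tray, in line with the bay's walls.
- flap (a joint): Angle of the yellow flap, rad: 0 shut (vertical across the mouth), growing as it swings into the bay, to 1.6; it cannot swing outward. Hinged along its top edge 68 mm over the bench. A light spring shuts it: pushing the module through takes about 2 to 5 N, then it drags on the module's top and falls shut once the body's rear is about 33 mm past the mouth.
- flap_edge (a point): Middle of the flap's lower edge, 33 mm from its hinge; when shut it is 25 mm above the tray, clear above the module's handle. The flap is 47 mm wide.
- contact (a joint): How far the copper contact block inside is pressed, m: 0 to 0.010 (hard stop, force rises steeply). Slides stiffly at about 6 N plus 1 to 3 N of friction, and stays put. Unpressed, its face is anywhere from 92 to 122 mm past the flap's plane, not measured: find it by feel. With it fully back, the handle's end is 28 to 58 mm outside that plane. Pushing with over 20 N is ramming.
- oil: Bystander: yellow oil bottle, 54 mm across, 130 mm high, origin at the centre of its base. Leave alone.
- tape: Bystander: yellow and black tape measure, 66 x 34 x 58 mm, origin at the centre of its base. Leave alone.
- wrench: Bystander: steel wrench, 180 mm long, lying on the bench. Leave alone.
Things that resemble listed ones, but are neither listed nor needed, are in the scene too. What is shaped like the module but blue or turquoise is not meant.

How it is judged:
By the outcome, as a careful person would: the job done as asked, in the order asked, and still so for the second after the job is handed in, with the robot touching nothing.
It also fails if it takes over 72 s, if anything falls off the work surface, if the arm or the gripper's body presses on something with over 40 N, if the wrist force passes 120 N, or if a joint passes its speed limit or range.

## Working session

There is one attempt and no reset: what is moved stays moved. The work goes in short steps, Python scripts to look and compute and a tool call to move; the robot and the scene stay as the last step left them, time stands still between calls to the robot, and variables do not carry over. Pictures are saved under pics/ and viewed, at most 10 in all, crops included, and the job is handed in when it is done.

Besides the shell and the picture viewer there is one more tool, called after "Emit:" by a JSON object that holds its "api" and its "payload". apply_moves: Moves the arm, as the interface text tells. Its arguments: {"type":"object","properties":{"steps":{"type":"array","items":{"type":"array","items":{"type":"number"}}},"force":{"type":"number"}},"required":["steps"]}

```bash
mkdir -p pics
python3 - <<'E'
from bench import r
import cv2,numpy as np
o=r.get_obs();print({k:np.round(v,3) for k,v in o.items()},r.grasp_offset)
for n in("side","top"):
    c=r.read_camera(n);cv2.imwrite(f"pics/{n}0.png",c["color"][:,:,::-1]);print(n,np.round(c["camera_matrix"],1).tolist(),np.round(c["cam_to_world"],3).tolist())
E
```

```text
{'clock': np.float64(0.0), 'qpos': array([-1.265,  0.116,  1.442,  0.   ,  1.584, -0.038]), 'dq': array([-0.   ,  0.001,  0.001, -0.001,  0.001,  0.001]), 'tau': array([-1.0000e-03, -7.3199e+01, -6.3250e+01, -0.0000e+00,  6.0000e-03,
        0.0000e+00]), 'position': array([ 0.227, -0.635,  0.231]), 'eef_rot': array([ 0.985,  0.171, -0.   , -0.001]), 'force': array([-0.054,  0.043, -0.518]), 'ft_torque': array([0.   , 0.001, 0.046]), 'grip_force': np.float64(0.0), 'gripper_width': np.float64(0.085)} 0.0187
side [[434.5, 0.0, 322.1], [0.0, 434.5, 195.4], [0.0, 0.0, 1.0]] [[-0.906, -0.282, 0.315, 0.042], [-0.423, 0.604, -0.675, 1.062], [0.0, -0.745, -0.667, 1.114], [0.0, 0.0, 0.0, 1.0]]
top [[426.8, 0.0, 321.6], [0.0, 426.8, 204.3], [0.0, 0.0, 1.0]] [[-0.001, -0.998, 0.067, 0.419], [-1.0, 0.001, 0.003, 0.039], [-0.003, -0.067, -0.998, 1.419], [0.0, 0.0, 0.0, 1.0]]
```

View pics/side0.png

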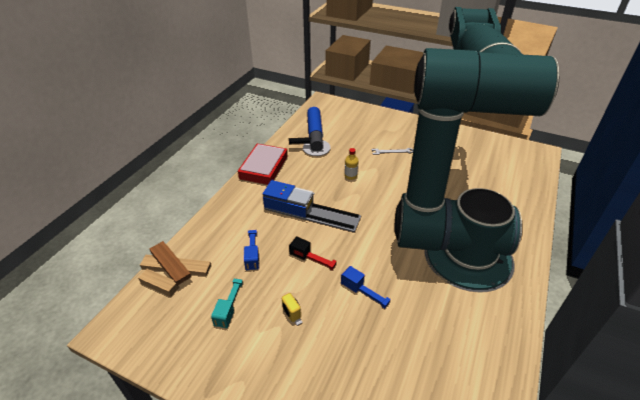

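View pics/top0.png

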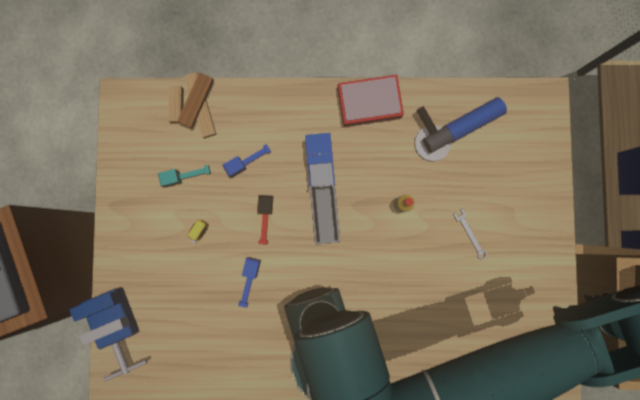

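Top view candidates: black body with red handle at (265,205) to (264,242); blue ones at (234,166) and (251,268); turquoise at (169,178). I choose the black and red one. The dock runs from its tray end at about (327,242) to its blue rear at (318,135), so the way in is roughly world +x. Next is a close crop to check this.

```bash
cat > h.py <<'E'
import numpy as np,cv2
from bench import r
def ray(c,u,v):
    K=c["camera_matrix"];T=c["cam_to_world"]
    d=T[:3,:3]@np.linalg.solve(K,[u,v,1.]);return T[:3,3],d
def onz(c,u,v,z):
    p,d=ray(c,u,v);return p+d*(z-p[2])/d[2]
def proj(c,P):
    T=np.linalg.inv(c["cam_to_world"]);q=c["camera_matrix"]@(T[:3,:3]@np.array(P)+T[:3,3]);return q[:2]/q[2]
E
python3 - <<'E'
from h import *
c=r.read_camera("top");im=c["color"][:,:,::-1].copy()
a=im[125:255,245:345];cv2.imwrite("pics/crop1.png",cv2.resize(a,None,fx=4.6,fy=4.6,interpolation=cv2.INTER_CUBIC))
hsv=cv2.cvtColor(im,cv2.COLOR_BGR2HSV)
H,S,V=[hsv[...,i].astype(int) for i in range(3)]
def comp(m,x0,x1,y0,y1,n,z):
    M=np.zeros(m.shape,np.uint8);M[y0:y1,x0:x1]=m[y0:y1,x0:x1]
    k,l,s,ce=cv2.connectedComponentsWithStats(M)
    i=1+np.argmax(s[1:,4]);cs=max(cv2.findContours((l==i).astype(np.uint8),0,1)[0],key=len)
    b=cv2.boxPoints(cv2.minAreaRect(cs));print(n,s[i],ce[i].round(1));print([np.r_[p.round(1),onz(c,*p,z)[:2].round(4)].tolist() for p in b])
comp((S>150)&((H<8)|(H>172))&(V>60),250,285,190,250,"red",.014)
comp((V<60),250,285,185,225,"black",.05)
comp((S<70),295,350,160,260,"tray",.018)
comp((H>100)&(H<130)&(S>120),295,350,120,200,"blue",.08)
E
```

```text
red [259 214   8  30 130] [263.8 229.4]
[[259.0, 214.0, 0.4809, 0.2498], [266.0, 214.0, 0.4808, 0.2267], [266.0, 243.0, 0.3856, 0.226], [259.0, 243.0, 0.3857, 0.249]]Traceback (most recent call last):
  File "<stdin>", line 12, in <module>
  File "<stdin>", line 9, in comp
    return _wrapfunc(a, 'argmax', axis=axis, out=out, **kwds)
    return bound(*args, **kwds)
ValueError: attempt to get argmax of an empty sequence
```

View pics/crop1.png

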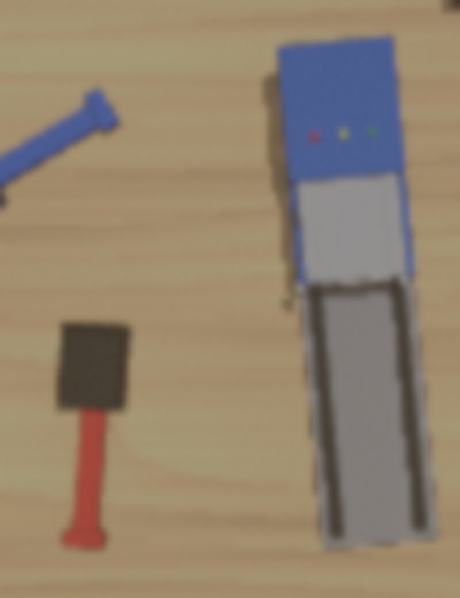

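The crop confirms the choice: black body with corners at crop (64,323), (130,327), (125,411), (58,407), and the red handle's end at (84,545). Its front faces up the picture (+x), as does the dock's way in. The rails run from (337,538) to (316,290) and from (420,528) to (398,283).

Run:
```python
from h import *
c=r.read_camera("top");s=r.read_camera("side")
def P(x,y,z): return onz(c,245+(x+.5)/4.6-.5,125+(y+.5)/4.6-.5,z)
for n,z,pts in [("body",.05,[(64,323),(130,327),(125,411),(58,407)]),("tail",.02,[(62,547),(106,549)]),
 ("trayend",.01,[(323,548),(437,538)]),("railends",.018,[(337,538),(420,528),(398,283),(316,290)]),("roof rear",.08,[(278,45),(393,37)]),("cheek front",.07,[(301,283),(413,279)]),("blue front",.08,[(293,182),(402,175)])]:
    W=np.array([P(x,y,z) for x,y in pts]);print(n,W[:,:2].round(4).tolist(),"mean",W.mean(0).round(4)[:2]," side px",proj(s,W.mean(0)).round(1))
im=s["color"][:,:,::-1];a=im[170:275,255:375]
cv2.imwrite("pics/crop2.png",cv2.resize(a,None,fx=5,fy=5,interpolation=cv2.INTER_CUBIC))
```

```text
body [[0.5411, 0.2465], [0.5382, 0.2002], [0.4793, 0.2034], [0.4822, 0.2502]] mean [0.5102 0.2251]  side px [300.5 242.8]
tail [[0.3841, 0.2511], [0.3827, 0.2198]] mean [0.3834 0.2354]  side px [334.5 263.8]
trayend [[0.3829, 0.0659], [0.39, -0.0156]] mean [0.3865 0.0252]  side px [357.5 223.3]
railends [[0.3902, 0.0558], [0.3972, -0.0032], [0.5724, 0.012], [0.5674, 0.0708]] mean [0.4818 0.0338]  side px [332.1 215.3]
roof rear [[0.731, 0.0957], [0.7365, 0.0162]] mean [0.7337 0.0559]  side px [266.9 186.5]
cheek front [[0.5668, 0.0799], [0.5694, 0.0026]] mean [0.5681 0.0413]  side px [309.4 199. ]
blue front [[0.6355, 0.0852], [0.6402, 0.0102]] mean [0.6379 0.0477]  side px [291.2 192.5]
```

View pics/crop2.png

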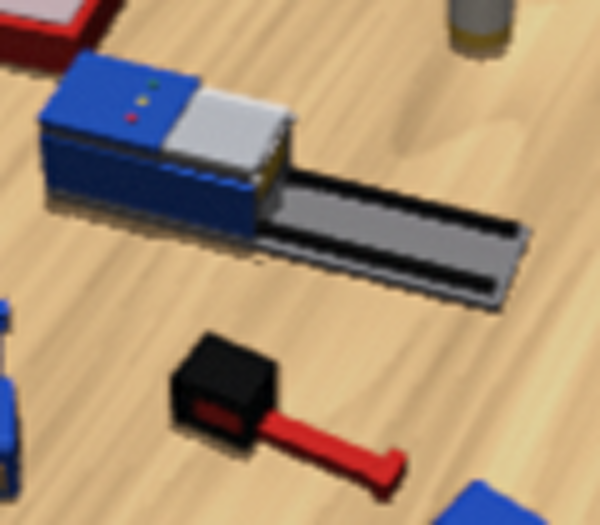

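The side crop agrees with the top view: body top centre at about crop (225,368) against (228,364) predicted, and tray end at (513,270) against (512,266). The dock's yaw is about +5° with the mouth at (0.569, 0.041). The module is at about (0.511, 0.2255) with yaw about −4°. Now moving above it.

Emit:
{"api": "apply_moves", "payload": {"steps": [[0.03,0.048,0,0,0,-1.3,0.085],[0.03,0.048,0,0,0,-1.3,0.085],[0.03,0.048,0,0,0,-1.3,0.085],[0.03,0.048,0,0,0,-1.3,0.085],[0.03,0.048,0,0,0,-1.3,0.085],[0.03,0.048,0,0,0,-1.3,0.085],[0.03,0.048,0,0,0,-1.3,0.085],[0.03,0.048,0,0,0,-1.3,0.085],[0.03,0.048,0,0,0,-1.3,0.085]]}}

```text
clock: 1.15
position: [0.4666, -0.252, 0.2315]
eef_rot: [0.998, 0.069, 0.0, 0.0]
force: [0.3, 0.2, -0.4]
gripper_width: 0.0849
grip_force: 0.0
```

Emit:
{"api": "apply_moves", "payload": {"steps": [[0.001,0.048,0,0,0,-1.3,0.085],[0.001,0.048,0,0,0,-1.3,0.085],[0.001,0.048,0,0,0,-1.3,0.085],[0.001,0.048,0,0,0,-1.3,0.085],[0.001,0.048,0,0,0,-1.3,0.085],[0.001,0.048,0,0,0,-1.3,0.085],[0.001,0.048,0,0,0,-1.3,0.085],[0.001,0.048,0,0,0,-1.3,0.085],[0.001,0.048,0,0,0,-1.3,0.085],[0,0,0,0,0,0,0.085]]}}

```text
clock: 2.15
position: [0.4744, 0.1826, 0.231]
eef_rot: [1.0, -0.03, -0.0, -0.0]
force: [-0.0, 0.4, -0.2]
gripper_width: 0.0851
grip_force: 0.0
```

Emit:
{"api": "apply_moves", "payload": {"steps": [[0.012,0.014,-0.02,0,0,-0.3,0.085],[0.012,0.014,-0.02,0,0,-0.3,0.085],[0.012,0.015,-0.03,0,0,0,0.085],[0,0,-0.03,0,0,0,0.085],[0,0,-0.03,0,0,0,0.085],[0,0,0,0,0,0,0.085],[0,0,0,0,0,0,0.085]]}}

```text
clock: 2.85
position: [0.5111, 0.2208, 0.1021]
eef_rot: [0.999, -0.038, -0.0, 0.0]
force: [0.1, 0.1, 0.4]
gripper_width: 0.0853
grip_force: 0.0
```

Run:
```python
from h import *
s=r.read_camera("side");im=s["color"][:,:,::-1].copy();a=im[180:280,250:370]
cv2.imwrite("pics/crop3.png",cv2.resize(a,None,fx=5,fy=5,interpolation=cv2.INTER_CUBIC))
p=r.get_obs()["position"];print(p.round(4),(proj(s,p)-[250,180])*5)
```

```text
[0.5116 0.221  0.103 ] [250.76128574 253.35672173]
```

View pics/crop3.png

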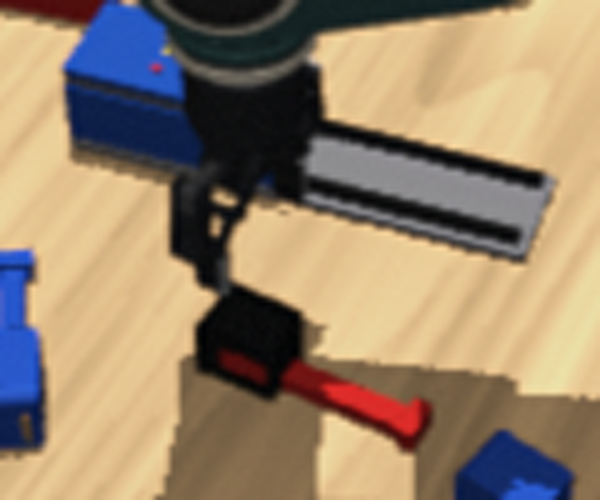

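The open gripper stands over the module: near finger at about crop (215,280), body at (250,340). It needs +4 mm in y, then I descend and grip.

Emit:
{"api": "apply_moves", "payload": {"steps": [[0,0.0045,-0.02,0,0,0,0.085],[0,0,-0.02,0,0,0,0.085],[0,0,-0.02,0,0,0,0.085],[0,0,-0.018,0,0,0,0.085],[0,0,-0.01,0,0,0,0.085],[0,0,0,0,0,0,0.085],[0,0,0,0,0,0,0.085]], "force": 35}}

```text
clock: 3.6
position: [0.5117, 0.2258, 0.0148]
eef_rot: [0.999, -0.038, 0.001, -0.0]
force: [-0.3, 1.4, 0.7]
gripper_width: 0.0852
grip_force: 0.0
```

Emit:
{"api": "apply_moves", "payload": {"steps": [[0,0,0,0,0,0,0.03],[0,0,0,0,0,0,0.03],[0,0,0,0,0,0,0.03],[0,0,0,0,0,0,0.03],[0,0,0,0,0,0,0.03],[0,0,0,0,0,0,0.03],[0,0,0,0,0,0,0.03],[0,0,0,0,0,0,0.03]]}}

```text
clock: 4.4
position: [0.5113, 0.2257, 0.014]
eef_rot: [0.999, -0.038, 0.0, -0.0]
force: [-1.4, -0.7, 5.6]
gripper_width: 0.0431
grip_force: 36.5
```

Emit:
{"api": "apply_moves", "payload": {"steps": [[0,0,0.01,0,0,0,0.03],[0,0,0.02,0,0,0,0.03],[0,0,0.025,0,0,0,0.03],[0,0,0.025,0,0,0,0.03],[0,-0.02,0,0,0,1.2,0.03],[0,-0.02,0,0,0,1.2,0.03],[0.001,-0.02,0,0,0,1.2,0.03],[0,-0.02,0,0,0,1.2,0.03],[0.001,-0.02,0,0,0,1.2,0.03],[0,-0.02,0,0,0,1.2,0.03]]}}

```text
clock: 5.4
position: [0.5128, 0.1048, 0.0936]
eef_rot: [1.0, 0.026, -0.0, 0.0]
force: [0.4, 0.1, -2.8]
gripper_width: 0.0437
grip_force: 36.8
```

Emit:
{"api": "apply_moves", "payload": {"steps": [[0,-0.02,0,0,0,1.2,0.03],[0.001,-0.02,0,0,0,1,0.03],[0,-0.02,0,0,0,0,0.03],[0,-0.009,0,0,0,0,0.03],[0,0,0,0,0,0,0.03],[0,0,0,0,0,0,0.03],[0,0,0,0,0,0,0.03]]}}

```text
clock: 6.1
position: [0.514, 0.0373, 0.0933]
eef_rot: [0.999, 0.045, -0.0, -0.0]
force: [-0.2, 0.2, -3.3]
gripper_width: 0.0437
grip_force: 36.7
```

Run:
```python
from h import *
o=r.get_obs();p=o["position"];print(p.round(4),o["eef_rot"].round(4))
c=r.read_camera("top");s=r.read_camera("side")
A=cv2.resize(c["color"][170:260,280:360,::-1],None,fx=5,fy=5,interpolation=cv2.INTER_CUBIC)
B=cv2.resize(s["color"][170:260,290:370,::-1],None,fx=5,fy=5,interpolation=cv2.INTER_CUBIC)
cv2.imwrite("pics/crop4.png",np.hstack([A,B]))
for n,c_ in(("top",c),("side",s)):
    h=cv2.cvtColor(c_["color"],cv2.COLOR_RGB2HSV);H,S,V=[h[...,i].astype(int) for i in range(3)]
    m=((S>140)&((H<8)|(H>172))&(V>60)).astype(np.uint8);m[:170]=0;m[260:]=0;m[:,:280]=0;m[:,380:]=0
    ys,xs=np.nonzero(m);print(n,len(xs),xs.min(),xs.max(),ys.min(),ys.max())
    if n=="top":
        for y in range(ys.min(),ys.max()+1):
            x=xs[ys==y];w=onz(c_,x.mean(),y,.02+p[2]-.014-.006);print(y,x.min(),x.max(),w.round(4)[:2])
```

```text
[0.514  0.0373 0.0933] [ 9.99e-01  4.48e-02 -1.00e-04 -1.00e-04]
top 92 322 327 215 238
215 323 325 [0.474  0.0358]
216 322 325 [0.4709 0.0374]
217 322 325 [0.4678 0.0374]
218 323 326 [0.4646 0.0343]
219 323 326 [0.4615 0.0343]
220 323 326 [0.4584 0.0343]
221 323 326 [0.4553 0.0343]
222 323 326 [0.4522 0.0343]
223 323 326 [0.4491 0.0343]
224 323 326 [0.446  0.0343]
225 323 326 [0.4429 0.0343]
226 323 326 [0.4398 0.0343]
227 323 326 [0.4367 0.0343]
228 323 326 [0.4336 0.0343]
229 323 326 [0.4305 0.0343]
230 324 326 [0.4274 0.0328]
231 324 326 [0.4243 0.0328]
232 324 327 [0.4212 0.0312]
233 324 327 [0.4182 0.0312]
234 324 327 [0.4151 0.0313]
235 324 327 [0.412  0.0313]
236 324 327 [0.4089 0.0313]
237 324 327 [0.4058 0.0313]
238 325 327 [0.4027 0.0297]
side 175 325 359 198 210
```

View pics/crop4.png

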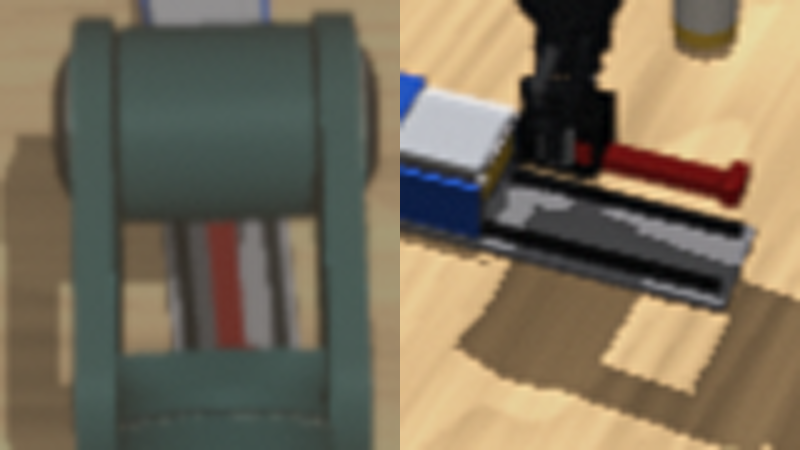

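The module is level over the tray. The handle in the top half is at about crop (226,285), between the rails at (180,285) and (281,285), and appears 3–4 mm to the left of the rails' middle line. I shift −2 mm, lower to just above the rails and measure again there, where parallax is small.

Emit:
{"api": "apply_moves", "payload": {"steps": [[0,-0.002,-0.015,0,0,0,0.03],[0,0,-0.015,0,0,0,0.03],[0,0,-0.015,0,0,0,0.03],[0,0,-0.01,0,0,0,0.03],[0,0,0,0,0,0,0.03],[0,0,0,0,0,0,0.03]]}}

```text
clock: 6.8
position: [0.514, 0.0346, 0.0382]
eef_rot: [0.999, 0.044, -0.0, -0.0]
force: [-0.3, -0.3, -3.1]
gripper_width: 0.0437
grip_force: 36.6
```

Run:
```python
from h import *
o=r.get_obs();p=o["position"];print(p.round(4),o["eef_rot"].round(4),o["force"].round(1))
c=r.read_camera("top");s=r.read_camera("side")
A=cv2.resize(c["color"][205:250,295:355,::-1],None,fx=10,fy=10,interpolation=cv2.INTER_CUBIC)
cv2.imwrite("pics/crop5.png",A)
bz=p[2]-.014
R=c["color"].astype(int)
for y in range(217,237,3): print(y,[tuple(R[y,x]) and "%d/%d"%(R[y,x,0],R[y,x,1]) for x in range(310,340)])
```

```text
[0.514  0.0346 0.0382] [ 9.99e-01  4.45e-02 -2.00e-04 -0.00e+00] [-0.3 -0.3 -3.1]
217 ['110/93', '107/91', '92/81', '83/76', '71/66', '56/52', '53/49', '64/59', '78/74', '83/79', '84/79', '88/76', '99/63', '108/53', '110/51', '110/50', '110/51', '104/57', '90/73', '84/79', '84/81', '85/81', '79/75', '67/63', '62/57', '80/76', '117/112', '137/131', '156/143', '162/147']
220 ['111/94', '109/92', '100/86', '88/81', '79/74', '62/57', '53/47', '60/56', '76/72', '82/78', '83/79', '86/76', '95/67', '106/55', '109/50', '110/51', '111/52', '107/56', '94/69', '86/78', '94/90', '116/113', '114/110', '84/80', '63/59', '73/69', '103/98', '124/117', '135/122', '155/137']
223 ['114/96', '114/96', '111/95', '96/87', '83/78', '65/60', '54/49', '58/53', '72/68', '82/78', '84/80', '84/80', '91/75', '104/58', '109/50', '111/51', '110/51', '108/54', '98/63', '88/77', '96/91', '117/113', '118/114', '88/84', '65/61', '67/63', '92/88', '119/113', '135/123', '156/139']
226 ['156/139', '158/140', '152/135', '125/113', '113/108', '88/84', '65/61', '67/64', '92/89', '109/105', '96/92', '85/80', '88/75', '101/61
[... 366 characters left out ...]
90', '119/115', '125/121', '117/113', '84/81', '62/57', '75/71', '107/104', '127/121', '141/129']
232 ['163/141', '162/140', '156/135', '139/122', '129/121', '118/114', '85/80', '61/57', '64/59', '77/73', '82/78', '84/80', '86/79', '93/70', '106/57', '109/50', '110/50', '110/51', '107/54', '98/71', '106/98', '121/117', '126/122', '119/115', '87/83', '63/59', '70/66', '96/93', '119/113', '132/120']
235 ['154/135', '153/134', '152/133', '144/127', '121/113', '107/105', '81/80', '63/63', '62/62', '70/69', '77/76', '79/79', '80/79', '85/76', '96/63', '100/59', '99/57', '98/57', '97/60', '97/78', '108/104', '113/112', '114/113', '107/107', '83/84', '65/67', '66/68', '83/84', '107/106', '123/115']
```

View pics/crop5.png

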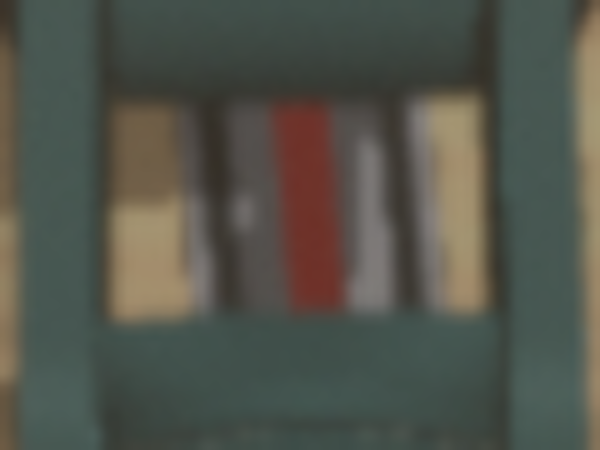

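At low height, the handle at row 226 is centred at u=325.5 with the rails' middle at 325.6; rows 217 and 232 agree within 0.2 px. So it is centred to about 0.5 mm and parallel. Lowering onto the tray.

Emit:
{"api": "apply_moves", "payload": {"steps": [[0,-0.0003,-0.005,0,0,0,0.03],[0,0,-0.004,0,0,0,0.03],[0,0,-0.002,0,0,0,0.03],[0,0,-0.0015,0,0,0,0.03],[0,0,-0.001,0,0,0,0.03],[0,0,0,0,0,0,0.03],[0,0,0,0,0,0,0.03]]}}

```text
clock: 7.6
position: [0.5141, 0.0343, 0.0249]
eef_rot: [0.999, 0.044, 0.0, -0.0]
force: [-0.8, 0.2, -3.8]
gripper_width: 0.0438
grip_force: 36.7
```

Emit:
{"api": "apply_moves", "payload": {"steps": [[0,0,-0.0007,0,0,0,0.03],[0,0,-0.0005,0,0,0,0.03],[0,0,0,0,0,0,0.03]]}}

```text
clock: 7.9
position: [0.5143, 0.0343, 0.024]
eef_rot: [0.999, 0.044, 0.0, -0.0]
force: [-0.9, -0.4, 1.8]
gripper_width: 0.0437
grip_force: 37.2
```

Contact with the tray. Open, rise and look.

Emit:
{"api": "apply_moves", "payload": {"steps": [[0,0,0,0,0,0,0.055],[0,0,0,0,0,0,0.07],[0,0,0,0,0,0,0.07],[0,0,0,0,0,0,0.07],[0,0,0.02,0,0,0,0.07],[0,0,0.03,0,0,0,0.07],[0,0,0.03,0,0,0,0.07],[-0.04,-0.0035,0.02,0,0,0,0.04],[-0.05,-0.0044,0,0,0,0,0],[-0.05,-0.0044,0,0,0,0,0]]}}

```text
clock: 8.9
position: [0.3752, 0.0221, 0.1238]
eef_rot: [0.999, 0.045, 0.0, 0.0]
force: [-0.7, 0.2, 1.2]
gripper_width: 0.027
grip_force: 0.0
```

Run:
```python
from h import *
o=r.get_obs();p=o["position"];print(p.round(4),o["eef_rot"].round(4),o["force"].round(1),o["gripper_width"])
c=r.read_camera("top");s=r.read_camera("side")
A=cv2.resize(c["color"][160:260,290:370,::-1],None,fx=5,fy=5,interpolation=cv2.INTER_CUBIC)
B=cv2.resize(s["color"][170:270,290:370,::-1],None,fx=5,fy=5,interpolation=cv2.INTER_CUBIC)
cv2.imwrite("pics/crop6.png",np.hstack([A,B]))
for c_ in (c,s):
    h=cv2.cvtColor(c_["color"],cv2.COLOR_RGB2HSV);H,S,V=[h[...,i].astype(int) for i in range(3)]
    m=((S>140)&((H<8)|(H>172))&(V>50)).astype(np.uint8);m[:170]=0;m[260:]=0;m[:,:280]=0;m[:,380:]=0
    ys,xs=np.nonzero(m);print(len(xs),xs.min(),xs.max(),ys.min(),ys.max())
print("tail pred for origin -.055:",[proj(k,[.514-.13*.996,.0343-.13*.0875,.03]).round(1) for k in(c,s)])
```

```text
[0.3752 0.0221 0.1238] [9.99e-01 4.46e-02 1.00e-04 0.00e+00] [-0.7  0.2  1.2] 0.02703772273597798
73 323 327 212 229
226 319 358 211 224
tail pred for origin -.055: [array([328. , 243.4]), array([358.6, 219.1])]
```

View pics/crop6.png

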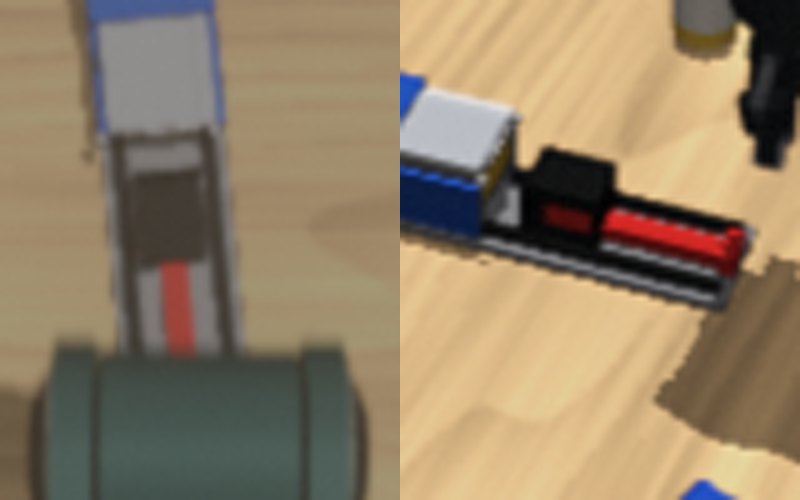

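The module sits on the tray between the rails, body at left crop (168,218) and handle to (180,350), the flap still shut ahead of it. The tail is at side crop about (740,250), x ≈ 0.385. Now I go behind the handle with the fingers shut.

Emit:
{"api": "apply_moves", "payload": {"steps": [[-0.012,-0.001,0,0,0,0,0],[-0.011,-0.001,0,0,0,0,0],[0,0,0,0,0,0,0],[0,0,0,0,0,0,0],[0,0,-0.02,0,0,0,0],[0,0,-0.02,0,0,0,0],[0,0,-0.02,0,0,0,0],[0,0,0,0,0,0,0],[0,0,0,0,0,0,0]]}}

```text
clock: 9.9
position: [0.3539, 0.0202, 0.0641]
eef_rot: [0.999, 0.044, -0.0, -0.0]
force: [0.5, 0.5, -0.1]
gripper_width: -0.0001
grip_force: 0.0
```

Emit:
{"api": "apply_moves", "payload": {"steps": [[0,0,-0.02,0,0,0,0],[0,0,-0.015,0,0,0,0],[0,0,-0.011,0,0,0,0],[0,0,0,0,0,0,0],[0,0,0,0,0,0,0],[0.003,0.0003,0,0,0,0,0],[0.003,0.0003,0,0,0,0,0]]}}

```text
clock: 10.6
position: [0.3603, 0.0208, 0.0186]
eef_rot: [0.999, 0.044, 0.001, 0.0]
force: [0.9, -0.4, 0.5]
gripper_width: 0.0
grip_force: 0.0
```

Emit:
{"api": "apply_moves", "payload": {"steps": [[0.002,0.0002,0,0,0,0,0],[0.002,0.0002,0,0,0,0,0],[0.002,0.0002,0,0,0,0,0],[0.002,0.0002,0,0,0,0,0],[0.002,0.0002,0,0,0,0,0],[0.002,0.0002,0,0,0,0,0],[0.002,0.0002,0,0,0,0,0],[0.002,0.0002,0,0,0,0,0]]}}

```text
clock: 11.4
position: [0.3757, 0.0224, 0.0177]
eef_rot: [0.999, 0.044, -0.0, 0.0]
force: [-0.1, -0.1, -0.0]
gripper_width: -0.0003
grip_force: 0.0
```

Emit:
{"api": "apply_moves", "payload": {"steps": [[0.0015,0.0001,0,0,0,0,0],[0.0015,0.0001,0,0,0,0,0],[0.0015,0.0001,0,0,0,0,0],[0.0015,0.0001,0,0,0,0,0],[0.0015,0.0002,0,0,0,0,0],[0.0015,0.0001,0,0,0,0,0],[0.0015,0.0001,0,0,0,0,0],[0.0015,0.0001,0,0,0,0,0]]}}

```text
clock: 12.2
position: [0.3877, 0.0233, 0.0177]
eef_rot: [0.999, 0.044, -0.0, 0.0]
force: [-0.5, -0.3, -0.9]
gripper_width: 0.0001
grip_force: 0.5
```

Emit:
{"api": "apply_moves", "payload": {"steps": [[0.0015,0.0001,0,0,0,0,0],[0.0015,0.0001,0,0,0,0,0],[0.0015,0.0002,0,0,0,0,0],[0.0015,0.0001,0,0,0,0,0],[0.0015,0.0001,0,0,0,0,0],[0.0015,0.0002,0,0,0,0,0],[0.0015,0.0001,0,0,0,0,0],[0.0015,0.0001,0,0,0,0,0],[0.0015,0.0002,0,0,0,0,0],[0.0015,0.0001,0,0,0,0,0]]}}

```text
clock: 13.2
position: [0.4025, 0.0246, 0.0177]
eef_rot: [0.999, 0.044, -0.0, -0.0]
force: [-3.3, -0.8, 1.0]
gripper_width: 0.0002
grip_force: 2.1
```

Emit:
{"api": "apply_moves", "payload": {"steps": [[0.002,0.0001,0,0,0,0,0],[0.002,0.0002,0,0,0,0,0],[0.002,0.0002,0,0,0,0,0],[0.002,0.0002,0,0,0,0,0],[0.002,0.0001,0,0,0,0,0],[0.002,0.0002,0,0,0,0,0],[0.002,0.0002,0,0,0,0,0],[0.002,0.0002,0,0,0,0,0],[0.002,0.0002,0,0,0,0,0],[0.002,0.0002,0,0,0,0,0]]}}

```text
clock: 14.2
position: [0.4226, 0.0264, 0.0177]
eef_rot: [0.999, 0.044, -0.0, -0.0]
force: [-5.0, -0.4, 3.3]
gripper_width: -0.0001
grip_force: 2.6
```

Emit:
{"api": "apply_moves", "payload": {"steps": [[0.002,0.0002,0,0,0,0,0],[0.002,0.0002,0,0,0,0,0],[0.002,0.0002,0,0,0,0,0],[0.002,0.0002,0,0,0,0,0],[0.002,0.0001,0,0,0,0,0],[0.002,0.0002,0,0,0,0,0],[0.002,0.0002,0,0,0,0,0],[0.002,0.0002,0,0,0,0,0],[0.002,0.0001,0,0,0,0,0],[0.002,0.0002,0,0,0,0,0]]}}

```text
clock: 15.2
position: [0.4428, 0.0282, 0.0177]
eef_rot: [0.999, 0.044, 0.0, -0.0]
force: [-2.7, 0.1, 0.5]
gripper_width: -0.0001
grip_force: 1.2
```

Emit:
{"api": "apply_moves", "payload": {"steps": [[0.002,0.0002,0,0,0,0,0],[0.002,0.0002,0,0,0,0,0],[0.002,0.0002,0,0,0,0,0],[0.002,0.0002,0,0,0,0,0],[0.002,0.0001,0,0,0,0,0],[0.002,0.0002,0,0,0,0,0],[0.002,0.0002,0,0,0,0,0],[0.002,0.0002,0,0,0,0,0],[0.002,0.0001,0,0,0,0,0],[0.002,0.0002,0,0,0,0,0]]}}

```text
clock: 16.2
position: [0.4627, 0.03, 0.0178]
eef_rot: [0.999, 0.044, -0.0, 0.0]
force: [-1.7, 0.6, 0.7]
gripper_width: 0.0002
grip_force: 1.2
```

Emit:
{"api": "apply_moves", "payload": {"steps": [[0.0015,0.0001,0,0,0,0,0],[0.0015,0.0001,0,0,0,0,0],[0.0015,0.0001,0,0,0,0,0],[0.0015,0.0001,0,0,0,0,0],[0.0015,0.0001,0,0,0,0,0],[0.0015,0.0001,0,0,0,0,0],[0.0015,0.0002,0,0,0,0,0],[0.0015,0.0001,0,0,0,0,0],[0.0015,0.0001,0,0,0,0,0],[0.0015,0.0002,0,0,0,0,0]]}}

```text
clock: 17.2
position: [0.4777, 0.0312, 0.0177]
eef_rot: [0.999, 0.044, -0.0, 0.0]
force: [-2.4, -0.8, -0.9]
gripper_width: -0.0003
grip_force: 1.2
```

Emit:
{"api": "apply_moves", "payload": {"steps": [[0.0007,0.0001,0,0,0,0,0],[0.0007,0.0001,0,0,0,0,0],[0.0007,0,0,0,0,0,0],[0.0007,0.0001,0,0,0,0,0],[0.0007,0.0001,0,0,0,0,0],[0.0007,0,0,0,0,0,0],[0.0007,0.0001,0,0,0,0,0],[0.0007,0.0001,0,0,0,0,0],[0.0007,0,0,0,0,0,0],[0.0007,0.0001,0,0,0,0,0]]}}

```text
clock: 18.2
position: [0.4846, 0.0319, 0.0178]
eef_rot: [0.999, 0.044, 0.0, -0.0]
force: [-2.1, 0.2, -0.8]
gripper_width: -0.0
grip_force: 1.2
```

Emit:
{"api": "apply_moves", "payload": {"steps": [[0.0007,0.0001,0,0,0,0,0],[0.0007,0.0001,0,0,0,0,0],[0.0007,0,0,0,0,0,0],[0.0007,0.0001,0,0,0,0,0],[0.0007,0.0001,0,0,0,0,0],[0.0007,0,0,0,0,0,0],[0.0007,0.0001,0,0,0,0,0],[0.0007,0.0001,0,0,0,0,0],[0.0007,0,0,0,0,0,0],[0.0007,0.0001,0,0,0,0,0]]}}

```text
clock: 19.2
position: [0.4919, 0.0326, 0.0179]
eef_rot: [0.999, 0.044, 0.0, -0.0]
force: [0.4, 0.1, -0.2]
gripper_width: 0.0001
grip_force: 0.0
```

Emit:
{"api": "apply_moves", "payload": {"steps": [[0.0006,0,0,0,0,0,0],[0.0006,0.0001,0,0,0,0,0],[0.0006,0,0,0,0,0,0],[0.0006,0.0001,0,0,0,0,0],[0.0006,0,0,0,0,0,0],[0.0006,0.0001,0,0,0,0,0],[0.0006,0,0,0,0,0,0],[0.0006,0.0001,0,0,0,0,0],[0.0006,0,0,0,0,0,0],[0.0006,0.0001,0,0,0,0,0]]}}

```text
clock: 20.2
position: [0.4976, 0.0331, 0.0178]
eef_rot: [0.999, 0.044, -0.0, 0.0]
force: [-1.4, 0.1, 0.4]
gripper_width: 0.0001
grip_force: 0.7
```

Emit:
{"api": "apply_moves", "payload": {"steps": [[0.0006,0,0,0,0,0,0],[0.0006,0.0001,0,0,0,0,0],[0.0006,0,0,0,0,0,0],[0.0006,0.0001,0,0,0,0,0],[0.0006,0,0,0,0,0,0],[0.0006,0.0001,0,0,0,0,0],[0.0006,0,0,0,0,0,0],[0.0006,0.0001,0,0,0,0,0]]}}

```text
clock: 21.0
position: [0.5017, 0.0334, 0.0176]
eef_rot: [0.999, 0.044, -0.001, 0.0]
force: [-8.0, -1.6, 4.8]
gripper_width: 0.0003
grip_force: 4.2
```

Contact block felt (about 8 N). Roughly 9–10 mm remain to its stop.

Emit:
{"api": "apply_moves", "payload": {"steps": [[0.0005,0,0,0,0,0,0],[0.0005,0.0001,0,0,0,0,0],[0.0005,0,0,0,0,0,0],[0.0005,0.0001,0,0,0,0,0],[0.0005,0,0,0,0,0,0],[0.0005,0,0,0,0,0,0],[0.0005,0.0001,0,0,0,0,0],[0.0005,0,0,0,0,0,0]]}}

```text
clock: 21.8
position: [0.5057, 0.0337, 0.0176]
eef_rot: [0.999, 0.044, -0.001, 0.0]
force: [-7.7, 0.0, 4.2]
gripper_width: -0.0001
grip_force: 4.2
```

Emit:
{"api": "apply_moves", "payload": {"steps": [[0.0005,0,0,0,0,0,0],[0.0005,0.0001,0,0,0,0,0],[0.0005,0,0,0,0,0,0],[0.0005,0.0001,0,0,0,0,0]]}}

```text
clock: 22.2
position: [0.5077, 0.0339, 0.0176]
eef_rot: [0.999, 0.044, -0.001, 0.0]
force: [-9.1, -1.0, 5.2]
gripper_width: 0.0002
grip_force: 4.5
```

Emit:
{"api": "apply_moves", "payload": {"steps": [[0.0003,0,0,0,0,0,0],[0.0003,0,0,0,0,0,0],[0,0,0,0,0,0,0]]}}

```text
clock: 22.5
position: [0.5077, 0.0339, 0.0174]
eef_rot: [0.999, 0.045, -0.002, 0.0]
force: [-14.3, -1.7, 6.8]
gripper_width: 0.0003
grip_force: 6.8
```

Emit:
{"api": "apply_moves", "payload": {"steps": [[0.0003,0,0,0,0,0,0],[0.0002,0.0001,0,0,0,0,0],[0,0,0,0,0,0,0]]}}

```text
clock: 22.8
position: [0.5078, 0.0339, 0.0173]
eef_rot: [0.999, 0.045, -0.002, 0.0]
force: [-17.2, -1.6, 9.0]
gripper_width: -0.0004
grip_force: 8.9
```

Position has stalled at x=0.5078 while the force rose from 9 to 17 N, so the block is on its hard stop. Back off, rise and look.

Emit:
{"api": "apply_moves", "payload": {"steps": [[-0.002,-0.0002,0,0,0,0,0],[-0.01,-0.0009,0,0,0,0,0],[-0.03,-0.0026,0,0,0,0,0],[-0.04,-0.0035,0,0,0,0,0],[-0.03,-0.0026,0.02,0,0,0,0],[0,0,0.05,0,0,0,0],[0,0,0.05,0,0,0,0],[0,-0.05,0.04,0,0,0,0],[0,-0.05,0,0,0,0,0],[0,-0.05,0,0,0,0,0]]}}

```text
clock: 23.8
position: [0.3972, -0.1161, 0.1704]
eef_rot: [0.999, 0.045, 0.002, 0.001]
force: [1.2, -0.1, -0.5]
gripper_width: 0.0003
grip_force: 0.0
```

Emit:
{"api": "apply_moves", "payload": {"steps": [[0,-0.05,0,0,0,0,0],[0,-0.05,0,0,0,0,0],[0,-0.03,0,0,0,0,0],[0,0,0,0,0,0,0],[0,0,0,0,0,0,0]]}}

```text
clock: 24.3
position: [0.397, -0.2449, 0.1687]
eef_rot: [0.999, 0.044, -0.0, -0.0]
force: [0.0, 0.4, 1.0]
gripper_width: 0.0003
grip_force: 0.0
```

Run:
```python
from h import *
o=r.get_obs();print(o["position"].round(3),o["force"].round(1),o["clock"])
c=r.read_camera("top");s=r.read_camera("side")
A=cv2.resize(c["color"][140:240,290:370,::-1],None,fx=5,fy=5,interpolation=cv2.INTER_CUBIC)
B=cv2.resize(s["color"][170:270,280:360,::-1],None,fx=5,fy=5,interpolation=cv2.INTER_CUBIC)
cv2.imwrite("pics/crop7.png",np.hstack([A,B]))
```

```text
[ 0.397 -0.245  0.169] [0.  0.4 1. ] 24.3
```

View pics/crop7.png

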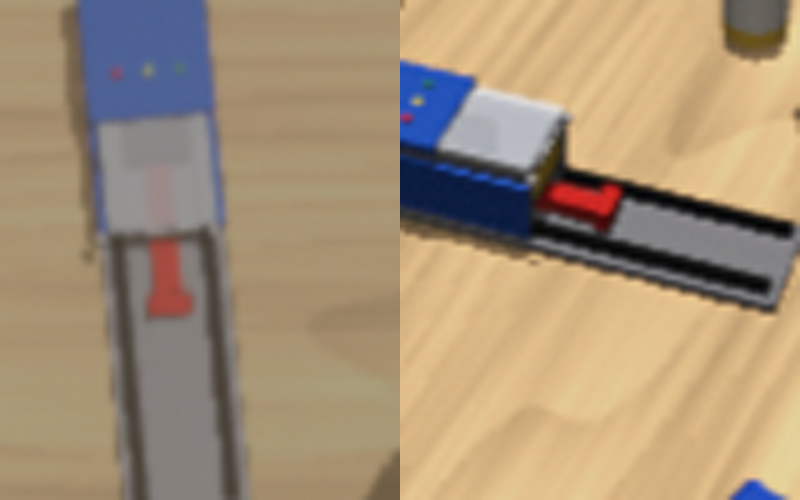

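The module is home. The handle's end is at left crop (170,315), about 50 mm outside the mouth, within the 28–58 mm given. The yellow flap hangs shut above the handle at right crop (550,165), and the arm is clear.

```bash
python3 -c "
from bench import r
print(r.job_done())"
```

```text
the job is handed in; nothing more can be done
None
```

The battery module is loaded and the job is handed in: the contact block was pressed to its hard stop with readings of at most about 17 N along the push, the flap looks shut above the handle, the arm is clear, and it took about 24 s; no verdict came back.

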